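# Empty the toy trolley and draw out its telescoping handle

### The arm

A 7-joint arm with a two-finger parallel gripper is mounted at the origin on the work surface. World frame = base frame: x ahead of the robot, y to its left, z up, the work surface at z = 0. Lengths are in m, angles in rad, forces in N, time in s.
With the tool pointing down it reaches from about 0.425 to 0.875 m from the base axis. Payload 4.7 kg.
Tool frame: the origin (TCP) lies at the very end of the fingers, on their centre line; the grasp point (between the pads) lies 19 mm behind it; z points along the fingers, y is the line along which they close (so a half turn about z gives the same grasp; the last joint's range is limited). The gripper opens to 87 mm and grips with 3 to 60 N. Pads are 19 mm wide; open, the fingers measure 117 mm over their backs; the gripper's body (75 mm by 190 mm) begins 51 mm behind the grasp point.
Start: joints at [-1.187, 0.321, -0.07, 1.45, 0.023, 1.371, -0.057], TCP at [0.235, 0.606, 0.223] pointing down, gripper open.
Joint ranges: [-2.86, 2.86], [-0.3, 2.09], [-1.38, 1.24], [0.06, 2.45], [-1.56, 4.7], [0.09, 2.05], [-2.69, 2.69]. Speed limits (rad/s): [2.57, 2.57, 3.14, 3.14, 3.14, 3.14, 3.14].

### API

Orientations are given as a rotation vector (axis times angle).
In Python, from bench import ctrl, imaging, ticket gives the robot as it stands.
- The arm moves only by the tool jog_arm, never from a script. Its argument "rows" is text: rows parted by semicolons, each of 7 numbers parted by spaces: the shift along the tool's x, y, z in cm, then the turn, a rotation vector about the tool's x, y, z in rad, then the closure, from -1 (fully open) to 1 (shut), so that 0 is half open. A call has 1 to 5 rows; each row shifts and turns the commanded pose from where the row before left it, along the tool's axes as they then stand; what a row does not reach is not made up. A row lasts 1/8 s, in which the tool goes at most 62.5 mm and 10.7 degrees, less where a joint would pass 70% of its speed; a pose out of reach is approached as far as the arm can. A call with a gripper value outside its range is refused whole. The fingers move at their own pace and stop on an object; "force" is the grip in N (left out, the last holds). Time passes only in rows, so rows that do not move let the fingers close. It gives the time, the measured TCP pose, the force, the opening and the grip force at its end, in the units of the state.
- ctrl.get_state(): the state, without advancing time (a new reading comes with each control period).
- imaging.get_image(name): name is "scene" or "top" or "wrist"; returns a dict with "img" (384x512x3 uint8, blue, green, red), "vertical_fov" (degrees; the focal length in pixels is half the picture's height over the tangent of half this angle, whatever the lens; pixels are square), "cx", "cy" (the principal point, pixels), "k1" (the pictures are not rectified: a ray, as slopes to the right and down, at radius r is drawn at 1 + k1 r^2 times it, then the intrinsics apply), "origin" and "orientation" of the camera in the world. Camera axes: x right, y down, z forward; pixel columns grow to the right and rows downward; lengths in m; the calibration is good to about 2 mm. A picture is of the moment at which its call begins. There is no depth.
- ticket.close_job(): hands the job in; it is judged then, once.
The state is a dict: "time": time; "joint_positions": joint angles; "qd": joint speeds; "joint_torque": joint torques, N m; "position": TCP position; "tool_rot": TCP orientation; "ft_force": force on the tool from outside, world axes, zero at the start; "torque": the same for the moment, N m; "grip_width": opening from 0.0 (shut) to 1.0 (fully open); "grip_force": force on a finger pad.
Only numpy, scipy, OpenCV 4.12 (cv2) and the standard library are available. Lean on these libraries where they do the work, as an engineer would, in place of code of your own. Each camera call takes 0.05 s, during which the arm holds its last target. There are 200 camera calls.

### The job

Get the toy trolley ready to be pulled: lift the wooden duck out of its bin and stand it on its wheels on the free front part of the low blue shelf's top, and let go of it. Then squeeze in the release button in the side of the trolley's handle, pull the handle straight up past its first stop to its second stop, and finish while still holding it there, fully extended, since it springs back if let go. Leave the other toys where they are.

Things in the scene. Friction and masses are not known exactly. Their poses are not given: they have to be found in the camera images.
- trolley: Wooden toy trolley, fixed to the table. Origin on the table under the centre of its bin, z up. Open bin 210 mm long (x), 170 mm wide (y), walls 7 mm thick; inner floor 45 mm, wall tops 93 mm above the table; wheels stand out to 91 mm either side. The telescoping handle's upright stands outside the bin's -x end, 150 mm from the origin.
- duck: Loose wooden duck, about 110 g, in the trolley's bin at first, any way round. Origin: centre of its underside; x to the beak, y across, z up. Block body 76 mm long, 34 mm wide, 16 to 52 mm above the origin, flat sides to grip; four fixed wheels, radius 12 mm, at x = +-28 mm, out to 24 mm either side; head a 30 mm ball at x = 24 mm, top 77 mm up; beak to x = 51 mm.
- shelf: Low sky-blue pine shelf unit with a shallow drawer (left slightly open, not needed), fixed. Origin at the centre of its underside on the table; x points to its back, z up. 240 mm deep (x), 320 mm wide (y), flat top 120 mm above the table. Three toys stand along the back of the top (at x about +70 mm); the front half (x below 0) is free.
- grip (a point): Centre of the handle's wooden crossbar as it now stands (140 mm above the table when pushed in, 260 mm at the second stop). Axes as the trolley's. The bar is 100 mm long along y, 26 mm wide in x, 30 mm high (15 mm above and below this point).
- button (a point): Middle of the release button's outer face, in the middle of the crossbar's -x side (away from the bin), level with grip. Grey, 26 mm along y, 20 mm high, standing 6 mm proud. Pressed in along the trolley's +x; it can be squeezed between the fingers together with the bar's other side (32 mm over both, 27 mm when pressed in).
- release (a joint): Release button travel in m: 0 out, 0.005 fully in (about 5.5 N). The handle is locked until the button is pressed more than about 0.003; once the handle is 15 mm up the button no longer matters.
- mast_lower (a joint): Travel of the lower telescope section in m: 0 pushed in, 0.06 at its end. It comes out first (pull about 4 N); its end is the first stop.
- mast_upper (a joint): Travel of the upper section, which carries the crossbar, relative to the lower section, in m: 0 pushed in, 0.06 at its end. It comes out after the lower one (pull about 7 to 8 N); with both at their ends the handle is 120 mm up, at the second stop, which is rigid. Springs draw both sections back down when let go.
- roof_block: Faded red wooden roof block (loose bystander), prism 34 mm by 70 mm, 30 mm high, on the back of the shelf's top. Origin at the centre of its underside.
- brick0: Plain wooden brick (loose bystander) 35 by 70 by 24 mm high, on the back of the shelf's top. Origin at the centre of its underside.
- brick1: Same brick as brick0, on the back of the shelf's top.
- brick2: Same brick, on the table right of the trolley, beyond its handle.
- brick3: Same brick, on the table near the robot, between trolley and shelf.
- top: Tin spinning top (loose bystander), 72 mm across, 88 mm tall with its stem, standing on the table beyond the trolley. Origin at the centre of its underside.

How it is judged:
By the outcome, as a careful person would: the job done as asked, in the order asked, and still so for the second after the job is handed in, while the arm keeps its last pose, push and grip.
It also fails if it takes over 53 s, if anything falls off the work surface, if the arm or the gripper's body presses on something with over 40 N, if the wrist force passes 120 N, or if a joint passes its speed limit or range.

## Working session

There is one attempt and no reset: what is moved stays moved. The work goes in short steps, Python scripts to look and compute and a tool call to move; the robot and the scene stay as the last step left them, time stands still between calls to the robot, and variables do not carry over. Pictures are saved under pics/ and viewed, at most 10 in all, crops included, and the job is handed in when it is done.

Besides the shell and the picture viewer there is one more tool, called after "Emit:" as name(argument=value, ...), one argument or row to a line, values as JSON. jog_arm: Moves the arm, as the interface text tells. Its arguments: {"type":"object","properties":{"rows":{"type":"string"},"force":{"type":"number"}},"required":["rows"]}

```bash
mkdir -p pics; cat > h.py <<'E'
import numpy as np, cv2
from scipy.spatial.transform import Rotation as R
from bench import ctrl, imaging, ticket
def get(n,save=None):
    d=imaging.get_image(n)
    if save: cv2.imwrite('pics/'+save,d['img'])
    return d
def rot(o):
    o=np.array(o,float)
    return o if o.shape==(3,3) else R.from_rotvec(o).as_matrix()
def ray(d,u,v):
    f=192/np.tan(np.radians(d['vertical_fov'])/2)
    K=np.array([[f,0,d['cx']],[0,f,d['cy']],[0,0,1]])
    p=cv2.undistortPoints(np.array([[[u,v]]],float),K,np.array([d['k1'],0,0,0.]))[0,0]
    return np.array(d['origin']),rot(d['orientation'])@np.array([p[0],p[1],1])
def onz(d,u,v,z):
    o,r=ray(d,u,v); return o+r*(z-o[2])/r[2]
E
python3 - <<'E'
from h import *
import pickle
ims={n:get(n,n+'0.png') for n in('scene','top','wrist')}
pickle.dump(ims,open('i0.pkl','wb'))
for n,d in ims.items(): print(n,{k:v for k,v in d.items() if k!='img'})
print(ctrl.get_state())
a=np.hstack([ims['scene']['img'],ims['top']['img']])
E
```

```text
scene {'vertical_fov': 54.62767534464498, 'cx': 252.88901606195884, 'cy': 196.10655853823087, 'k1': -0.12234613787275044, 'origin': array([1.40475859, 0.14200455, 1.0488443 ]), 'orientation': array([-1.66001124, -1.94586827,  0.78355917])}
top {'vertical_fov': 49.76879380550899, 'cx': 257.92978831682933, 'cy': 191.30973261609478, 'k1': 0.03201749075390271, 'origin': array([ 0.43427516, -0.01365385,  1.22164995]), 'orientation': array([-2.13675704,  2.18696144, -0.14384148])}
wrist {'vertical_fov': 65.06125480871316, 'cx': 258.15152077154653, 'cy': 188.8970277508746, 'k1': -0.07107352500423281, 'origin': array([0.15684072, 0.63644437, 0.38370735]), 'orientation': array([2.37380146, 1.62772656, 0.24810096])}
{'time': 0.15, 'joint_positions': array([-1.18689566,  0.32165652, -0.0700821 ,  1.45136705,  0.02257995,
        1.37080875, -0.05691003]), 'qd': array([-0.00139605, -0.00262322, -0.00098348, -0.00196965, -0.00019987,
       -0.00127973, -0.00038333]), 'joint_torque': array([-1.37622951e-04, -4.91794574e+01, -4.04774314e-01, -3.12879360e+01,
       -6.40393468e-02,  4.04785154e-02,  1.27460480e-04]), 'position': array([0.23481907, 0.60566283, 0.22172419]), 'tool_rot': array([-5.77528999e-01, -3.08784621e+00,  2.26064365e-03]), 'ft_force': array([ 0.07156585, -0.4369107 , -0.57422096]), 'torque': array([ 0.01398882, -0.00659774,  0.01427419]), 'grip_force': 0.0, 'grip_width': 1.0045827617852483}
```

View pics/top0.png

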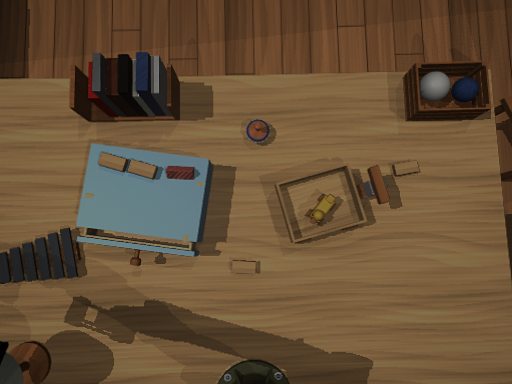

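View pics/scene0.png

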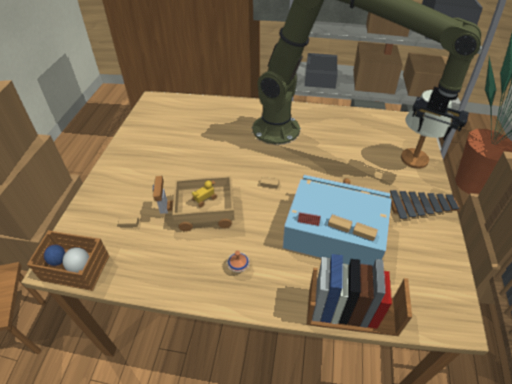

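The top view shows the bin corners at about (276,186), (350,167), (369,225) and (295,242), with the duck near (322,208) and the crossbar near (377,184). The shelf top corners are about (91,144), (212,158) and (200,243). Next I'll zoom in on the trolley.

```bash
python3 - <<'E'
from h import *
import pickle
I=pickle.load(open('i0.pkl','rb'));t=I['top'];s=I['scene']
a=cv2.resize(t['img'][150:255,265:425],None,fx=5,fy=5,interpolation=cv2.INTER_CUBIC)
cv2.imwrite('pics/c1.png',a)
# bin corners (top edge) z=.093
for p in[(276,186),(350,167),(369,225),(295,242)]: print('bin',onz(t,*p,.093).round(3))
for p in[(91,144),(212,158),(198,243),(79,233)]: print('shelf',onz(t,*p,.12).round(3))
hsv=cv2.cvtColor(t['img'],cv2.COLOR_BGR2HSV)
m=cv2.inRange(hsv,(20,150,90),(35,255,255));m[:,:285]=0;m[:185]=0;m[235:]=0;m[:,355:]=0
ys,xs=np.nonzero(m);print(len(xs),xs.mean(),ys.mean())
print('duck',onz(t,xs.mean(),ys.mean(),.1).round(3))
E
```

```text
bin [ 0.588 -0.076  0.093]
bin [ 0.636 -0.282  0.093]
bin [ 0.475 -0.326  0.093]
bin [ 0.434 -0.123  0.093]
shelf [0.71  0.421 0.12 ]
shelf [0.665 0.096 0.12 ]
shelf [0.437 0.136 0.12 ]
shelf [0.471 0.446 0.12 ]
292 322.9554794520548 206.736301369863
duck [ 0.527 -0.202  0.1  ]
```

View pics/c1.png

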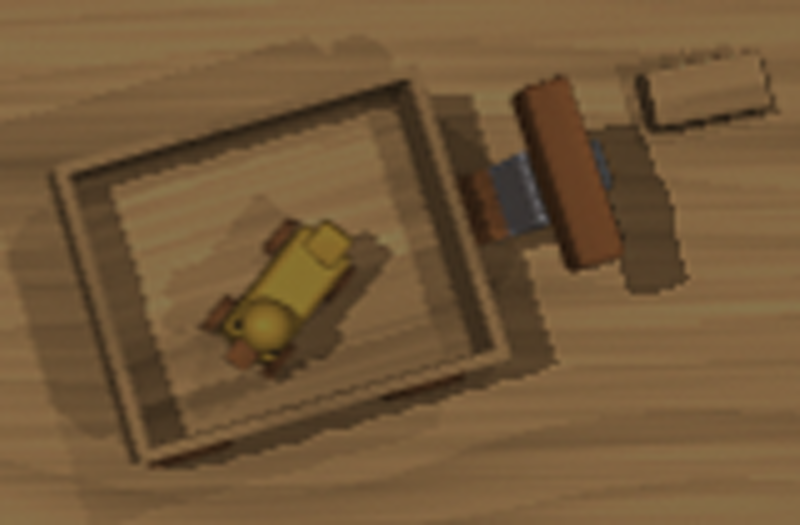

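The duck's head is at crop pixel (267,325) and its tail end at about (330,245). The bar's top corners are at about (515,95), (568,75), (622,253) and (570,270), and the grey button shows on the right side near (603,165). Next I'll compute the poses and plan the moves.

```bash
cat >> h.py <<'E'
def Rdown(psi):  # psi: world angle of tool y
    c,s=np.cos(psi),np.sin(psi)
    return np.array([[-s,c,0],[c,s,0],[0,0,-1.]])
def plan(pos,psi):
    """shift (cm) in tool axes and turn still needed, half turn free"""
    st=ctrl.get_state();A=rot(st['tool_rot'])
    best=min((R.from_matrix(A.T@Rdown(psi+k*np.pi)) for k in(0,1)),key=lambda r:r.magnitude())
    print('t',round(st['time'],2),'at',st['position'].round(4),'psi',round(np.arctan2(A[1,1],A[0,1]),3))
    print('shift cm',(A.T@(np.array(pos)-st['position'])*100).round(2),'turn',best.as_rotvec().round(3))
E
python3 - <<'E'
from h import *
import pickle
I=pickle.load(open('i0.pkl','rb'));t=I['top'];w=I['wrist']
f=lambda x,y,z:onz(t,264.6+x/5,149.6+y/5,z)
h=f(267,325,.107);b=f(322,255,.097);print('head',h,'rear',b)
print('duck yaw',np.arctan2(*(h-b)[[1,0]]))
B=[f(*p,.155) for p in[(515,95),(568,75),(622,253),(570,270)]]
print('bar',np.round(B,3),np.mean(B,0))
c=np.array([[.588,-.076],[.636,-.282],[.475,-.326],[.434,-.123]]);o=c.mean(0)
yaw=np.arctan2(*((c[0]+c[3]-c[1]-c[2])[::-1]));print('trolley',o,yaw,'handle',o-.15*np.array([np.cos(yaw),np.sin(yaw)]))
st=ctrl.get_state();A=rot(st['tool_rot']);print(A.round(3))
C=rot(w['orientation']);print('cam in tool',A.T@(w['origin']-st['position']),(A.T@C).round(3))
plan([.5,.3,.33],np.arctan2(A[1,1],A[0,1]))
E
```

```text
head [ 0.50559293 -0.18617378  0.107     ] rear [ 0.54378957 -0.21935843  0.097     ]
duck yaw 2.4262936419830883
bar [[ 0.62  -0.313  0.155]
 [ 0.63  -0.342  0.155]
 [ 0.536 -0.364  0.155]
 [ 0.527 -0.336  0.155]] [ 0.57820688 -0.33879226  0.155     ]
trolley [ 0.53325 -0.20175] 1.7850600148220277 handle [ 0.5651442  -0.34831998]
[[-0.932  0.361 -0.   ]
 [ 0.361  0.932 -0.001]
 [-0.    -0.001 -1.   ]]
cam in tool [ 0.08382153  0.00028245 -0.16198933] [[ 0.001 -0.954 -0.301]
 [ 1.     0.001 -0.   ]
 [ 0.    -0.301  0.954]]
t 0.15 at [0.2348 0.6057 0.2217] psi 1.201
shift cm [-35.77 -18.93 -10.8 ] turn [-0.001  0.     0.   ]
```

Emit:
jog_arm(
  rows="-4.4 -2.4 -3 0 0 0 -1;-5 -2.6 -1.5 0 0 0 -1;-5 -2.6 -1.5 0 0 0 -1;-5 -2.6 -1.5 0 0 0 -1;-5 -2.6 -1.2 0 0 0 -1",
)

```text
time: 0.78
position: [0.4172, 0.397, 0.3101]
tool_rot: [0.577, 3.088, 0.001]
ft_force: [1.2, 0.4, 0.4]
grip_width: 1.0
grip_force: 0.0
```

Emit:
jog_arm(
  rows="-5 -2.6 0 0 0 0 -1;-5 -2.6 0 0 0 0 -1;0 0 0 0 0 0 -1",
)

```text
time: 1.15
position: [0.4944, 0.308, 0.3094]
tool_rot: [0.593, 3.083, -0.003]
ft_force: [-0.2, -0.3, -0.0]
grip_width: 1.003
grip_force: 0.0
```

```bash
python3 - <<'E'
from h import *
plan([.524,-.202,.23],.86)
E
```

```text
t 1.15 at [0.4944 0.308  0.3094] psi 1.191
shift cm [-21.65 -46.25   8.08] turn [-0.001  0.003  0.331]
```

Emit:
jog_arm(
  rows="-2.4 -5.1 0.5 0 0 0 -1;-2.4 -5.1 0.5 0 0 0 -1;-2.4 -5.1 0.5 0 0 0 -1;-2.4 -5.1 0.5 0 0 0 -1;-2.4 -5.1 1 0 0 0 -1",
)

```text
time: 1.78
position: [0.5103, 0.0323, 0.2797]
tool_rot: [0.575, 3.088, 0.002]
ft_force: [0.2, -0.2, -0.0]
grip_width: 1.0
grip_force: 0.0
```

Emit:
jog_arm(
  rows="-2.4 -5.1 1.5 0 0 0 -1;-2.4 -5.1 1.5 0 0 0 -1;-2.4 -5.1 1 0 0 0 -1;-2.4 -5.1 1 0 0 0 -1;0 0 0 0 0 0.11 -1",
)

```text
time: 2.4
position: [0.5246, -0.1969, 0.2286]
tool_rot: [-0.762, -3.046, 0.004]
ft_force: [0.1, 0.7, -0.1]
grip_width: 1.0
grip_force: 0.0
```

Emit:
jog_arm(
  rows="0 0 0 0 0 0.11 -1;0 0 0 0 0 0.11 -1;0 0 0 0 0 0 -0.3;0 0 0 0 0 0 -0.3",
)

```text
time: 2.9
position: [0.5263, -0.1914, 0.2294]
tool_rot: [-1.073, -2.953, -0.0]
ft_force: [-0.1, -0.2, 0.6]
grip_width: 0.848
grip_force: 0.0
```

```bash
python3 - <<'E'
from h import *
import pickle
plan([.524,-.202,.20],.86)
d=get('wrist','w1.png');pickle.dump(d,open('w1.pkl','wb'))
E
```

```text
t 2.9 at [ 0.5263 -0.1914  0.2294] psi 0.874
shift cm [-0.51 -0.96  2.94] turn [ 0.    -0.     0.014]
```

View pics/w1.png

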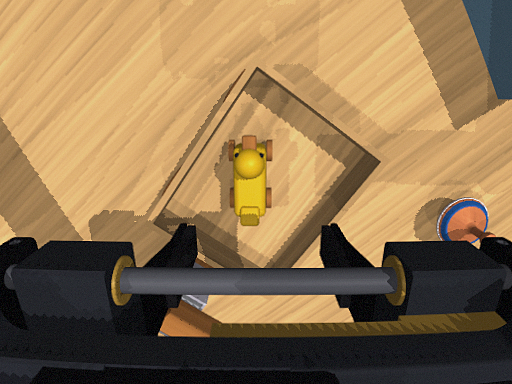

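The wrist view shows the duck nearly aligned with the tool. Its wheel pairs are at about (232/268,150) and (234/268,197), and its head ball is at (250,163).

```bash
python3 - <<'E'
from h import *
import pickle
d=pickle.load(open('w1.pkl','rb'))
hsv=cv2.cvtColor(d['img'],cv2.COLOR_BGR2HSV);m=cv2.inRange(hsv,(22,170,60),(35,255,255))
m[:130]=0;m[232:]=0
r=m[188:202];print('body edges cols',[ (np.nonzero(x)[0].min(),np.nonzero(x)[0].max()) for x in r[::4]])
wf=onz(d,250.5,150,.063);wr=onz(d,250.5,197,.063);print('wheels',wf,wr,(wf+wr)/2)
h=onz(d,250,163,.107);x=(wf-wr)[:2];yaw=np.arctan2(x[1],x[0]);print('head',h,'yaw',yaw,'centre by head',h[:2]-.024*np.array([np.cos(yaw),np.sin(yaw)]))
E
```

```text
body edges cols [(np.int64(234), np.int64(265)), (np.int64(234), np.int64(265)), (np.int64(234), np.int64(265)), (np.int64(234), np.int64(265))]
wheels [ 0.50155381 -0.18160746  0.063     ] [ 0.54326797 -0.21700347  0.063     ] [ 0.52241089 -0.19930546  0.063     ]
head [ 0.50561955 -0.1842693   0.107     ] yaw 2.437948441855423 centre by head [ 0.5239193  -0.19979732]
```

Emit:
jog_arm(
  rows="-0.3 -0.9 2 0 0 0 -0.3;0 0 4 0 0 0 -0.3;0 0 4 0 0 0 -0.3;0 0 0 0 0 0 -0.3",
)

```text
time: 3.45
position: [0.5203, -0.1999, 0.1268]
tool_rot: [-1.073, -2.946, 0.001]
ft_force: [0.6, 0.6, -0.4]
grip_width: 0.652
grip_force: 0.0
```

```bash
python3 - <<'E'
from h import *
plan([.523,-.200,.062],.867)
E
```

```text
t 3.45 at [ 0.5203 -0.1999  0.1268] psi 0.872
shift cm [-0.25  0.18  6.48] turn [-0.003 -0.006  0.005]
```

Emit:
jog_arm(
  rows="-0.2 0.2 2.5 0 0 0 -0.3;0 0 2.5 0 0 0 -0.3;0 0 1.5 0 0 0 -0.3;0 0 0 0 0 0 -0.3",
)

```text
time: 3.95
position: [0.5255, -0.2006, 0.0647]
tool_rot: [-1.076, -2.951, 0.0]
ft_force: [0.1, -0.7, 0.3]
grip_width: 0.652
grip_force: 0.0
```

Emit:
jog_arm(
  rows="0 0 0 0 0 0 1;0 0 0 0 0 0 1;0 0 0 0 0 0 1;0 0 0 0 0 0 1",
  force=20,
)

```text
time: 4.45
position: [0.5258, -0.2009, 0.0652]
tool_rot: [1.077, 2.95, 0.0]
ft_force: [-0.6, -0.1, 3.0]
grip_width: 0.388
grip_force: 20.0
```

Emit:
jog_arm(
  rows="0 0 -2 0 0 0 1;0 0 -4 0 0 0 1;0 0 -5 0 0 0 1;0 0 -5 0 0 0 1;0 0 -3 0 0 0 1",
)

```text
time: 5.08
position: [0.5261, -0.2013, 0.2587]
tool_rot: [1.076, 2.947, 0.002]
ft_force: [0.2, -0.7, -2.1]
grip_width: 0.385
grip_force: 20.0
```

```bash
python3 - <<'E'
from h import *
plan([.516,.283,.24],.87)
E
```

```text
t 5.08 at [ 0.5261 -0.2013  0.2587] psi 0.871
shift cm [31.99 36.38  1.84] turn [0.002 0.004 0.001]
```

Emit:
jog_arm(
  rows="2 2.4 0 0 0 0 1;3.4 3.8 0 0 0 0 1;3.4 3.8 0 0 0 0 1;3.4 3.8 0 0 0 0 1;3.4 3.8 0 0 0 0 1",
)

```text
time: 5.7
position: [0.5192, 0.0357, 0.2559]
tool_rot: [1.077, 2.95, 0.002]
ft_force: [-0.5, 0.6, -0.1]
grip_width: 0.39
grip_force: 20.0
```

Emit:
jog_arm(
  rows="3.4 3.8 0 0 0 0 1;3.4 3.8 0 0 0 0 1;3.4 3.8 0 0 0 0 1;3.4 3.8 0 0 0 0 1;2 2.4 0 0 0 0 1",
)

```text
time: 6.32
position: [0.5125, 0.2726, 0.2556]
tool_rot: [1.072, 2.953, 0.002]
ft_force: [-0.4, 0.1, -1.6]
grip_width: 0.391
grip_force: 20.0
```

Emit:
jog_arm(
  rows="0 0 3 0 0 0 1;0 0 0 0 0 0 1",
)

```text
time: 6.58
position: [0.5121, 0.2688, 0.2232]
tool_rot: [-1.076, -2.949, 0.006]
ft_force: [0.5, -0.8, -0.3]
grip_width: 0.391
grip_force: 20.0
```

```bash
python3 - <<'E'
from h import *
plan([.516,.283,.142],.87)
get('wrist','w2.png')
E
```

```text
t 6.58 at [0.5121 0.2688 0.2232] psi 0.871
shift cm [0.61 1.38 8.11] turn [-0.004 -0.001  0.001]
```

View pics/w2.png

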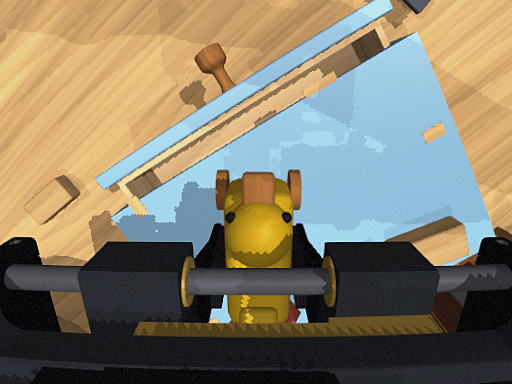

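The duck is upright in the grip. The shelf top's front edge runs from about (150,198) to (415,33). I'll check the clearance to it.

```bash
python3 - <<'E'
from h import *
d=get('wrist')
a,b=onz(d,150,198,.12)[:2],onz(d,415,33,.12)[:2];print(a,b)
n=(b-a)/np.linalg.norm(b-a);n=np.array([n[1],-n[0]])
print('edge dir n',n,'dist',[(np.array(p)-a)@n for p in[(.516,.283),(.525,.28)]])
E
```

```text
[0.45413319 0.18419547] [0.49318725 0.4550812 ]
edge dir n [ 0.98976652 -0.14269632] dist [np.float64(0.04713465125999271), np.float64(0.05647063888926791)]
```

```bash
python3 - <<'E'
from h import *
plan([.531,.281,.155],.87)
E
```

```text
t 6.67 at [0.5138 0.2689 0.2257] psi 0.87
shift cm [-0.53  2.03  7.07] turn [ 0.001  0.001 -0.   ]
```

Emit:
jog_arm(
  rows="-0.5 2 2 0 0 0 1;0 0 3 0 0 0 1;0 0 2 0 0 0 1;0 0 0 0 0 0 1",
)

```text
time: 7.18
position: [0.5301, 0.2807, 0.1546]
tool_rot: [-1.078, -2.95, 0.002]
ft_force: [0.7, -0.1, -0.4]
grip_width: 0.386
grip_force: 20.0
```

Emit:
jog_arm(
  rows="0 0 0.5 0 0 0 1;0 0 0.5 0 0 0 1;0 0 0 0 0 0 1;0 0 0 0 0 0 1",
)

```text
time: 7.68
position: [0.5304, 0.2817, 0.1449]
tool_rot: [1.077, 2.951, 0.001]
ft_force: [0.2, -0.3, -1.5]
grip_width: 0.39
grip_force: 20.0
```

Emit:
jog_arm(
  rows="0 0 0.2 0 0 0 1;0 0 0 0 0 0 1;0 0 0 0 0 0 1",
)

```text
time: 8.05
position: [0.5302, 0.2816, 0.1426]
tool_rot: [1.077, 2.951, 0.0]
ft_force: [-0.2, 0.0, -0.6]
grip_width: 0.39
grip_force: 20.0
```

Emit:
jog_arm(
  rows="0 0 0.1 0 0 0 1;0 0 0 0 0 0 1;0 0 0 0 0 0 1",
)

```text
time: 8.43
position: [0.5302, 0.2816, 0.1416]
tool_rot: [1.077, 2.951, 0.0]
ft_force: [0.1, -0.0, -0.4]
grip_width: 0.388
grip_force: 20.0
```

Emit:
jog_arm(
  rows="0 0 0.1 0 0 0 1;0 0 0 0 0 0 1;0 0 0 0 0 0 1",
)

```text
time: 8.8
position: [0.5302, 0.2816, 0.1406]
tool_rot: [1.077, 2.951, 0.0]
ft_force: [0.4, -0.4, -1.6]
grip_width: 0.389
grip_force: 20.0
```

Emit:
jog_arm(
  rows="0 0 0.1 0 0 0 1;0 0 0 0 0 0 1;0 0 0 0 0 0 1",
)

```text
time: 9.18
position: [0.5303, 0.2817, 0.1402]
tool_rot: [1.077, 2.951, 0.001]
ft_force: [-2.3, -1.5, 3.6]
grip_width: 0.394
grip_force: 20.0
```

Contact: the duck is standing on the shelf. I'll release it, opening gradually to about 60 mm.

Emit:
jog_arm(
  rows="0 0 0 0 0 0 0.1;0 0 0 0 0 0 -0.1;0 0 0 0 0 0 -0.35;0 0 0 0 0 0 -0.35;0 0 0 0 0 0 -0.35",
)

```text
time: 9.8
position: [0.5302, 0.2816, 0.1395]
tool_rot: [1.077, 2.951, -0.0]
ft_force: [0.3, -0.0, 0.2]
grip_width: 0.665
grip_force: 0.0
```

Emit:
jog_arm(
  rows="0 0 -2 0 0 0 -0.35;0 0 -3 0 0 0 -0.35;0 0 -5 0 0 0 -0.35;0 0 -3 0 0 0 -0.35;0 0 0 0 0 0 -0.35",
)

```text
time: 10.42
position: [0.5316, 0.2822, 0.2728]
tool_rot: [1.076, 2.948, 0.008]
ft_force: [-0.5, 0.1, 0.4]
grip_width: 0.678
grip_force: 0.0
```

```bash
python3 - <<'E'
from h import *
plan([.571,-.343,.25],1.80)
get('wrist','w3.png')
E
```

```text
t 10.43 at [0.5316 0.2822 0.2728] psi 0.871
shift cm [-43.28 -45.3    2.09] turn [ 0.005  0.004 -0.929]
```

View pics/w3.png

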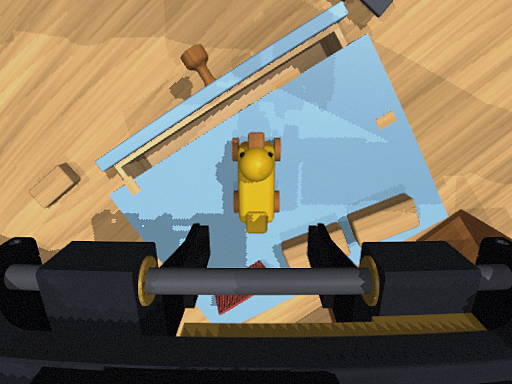

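The duck stands on the front part of the shelf, with its body near (257,185), and the toys behind it are untouched. Next, the handle.

Emit:
jog_arm(
  rows="-2.5 -2.6 0 0 0 0 -0.6;-4 -4.2 0 0 0 0 -0.6;-4 -4.2 0 0 0 0 -0.6;-4 -4.2 0 0 0 0 -0.6;-4 -4.2 0 0 0 0 -0.6",
)

```text
time: 11.1
position: [0.5458, 0.0122, 0.2679]
tool_rot: [-1.076, -2.949, 0.002]
ft_force: [0.7, 0.4, 0.1]
grip_width: 0.798
grip_force: 0.0
```

Emit:
jog_arm(
  rows="-4 -4.2 0 0 0 0 -0.6;-4 -4.2 0 0 0 0 -0.6;-4 -4.2 0 0 0 0 -0.6;-4 -4.2 0 0 0 0 -0.6;-4 -4.2 0 0 0 0 -0.6",
)

```text
time: 11.72
position: [0.5639, -0.2766, 0.2679]
tool_rot: [-1.076, -2.949, -0.001]
ft_force: [0.3, 0.3, 0.7]
grip_width: 0.8
grip_force: 0.0
```

Emit:
jog_arm(
  rows="-3 -3 0 0 0 0 -0.6;0 0 0 0 0 -0.16 -0.6;0 0 0 0 0 -0.16 -0.6;0 0 0 0 0 -0.16 -0.6;0 0 0 0 0 -0.16 -0.6",
)

```text
time: 12.35
position: [0.5674, -0.3173, 0.2674]
tool_rot: [-0.086, -3.137, -0.002]
ft_force: [-0.5, 0.1, 0.3]
grip_width: 0.801
grip_force: 0.0
```

Emit:
jog_arm(
  rows="0 0 0 0 0 -0.16 -0.6;0 0 0 0 0 -0.13 -0.6;0 0 0 0 0 0 -0.6",
)

```text
time: 12.72
position: [0.5675, -0.3174, 0.2678]
tool_rot: [0.358, -3.119, -0.002]
ft_force: [-0.0, -0.4, -0.1]
grip_width: 0.801
grip_force: 0.0
```

```bash
python3 - <<'E'
from h import *
import pickle
plan([.571,-.343,.25],1.80); print(ctrl.get_state()['joint_positions'].round(2))
pickle.dump(get('wrist','w4.png'),open('w4.pkl','wb'))
E
```

```text
t 12.72 at [ 0.5675 -0.3174  0.2678] psi 1.799
shift cm [ 0.24 -2.58  1.78] turn [ 0.002 -0.002 -0.001]
[ 0.06  0.33  0.54  1.4  -0.17  1.46  2.39]
```

View pics/w4.png

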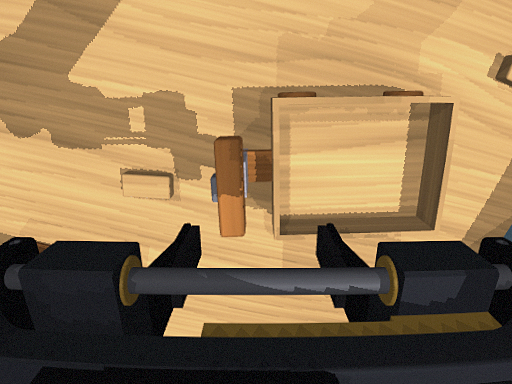

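The bar's top face spans columns of about 217 to 243 and rows of about 140 to 236. The button shows on the left near (214,187), and the tool is aligned with the trolley.

```bash
python3 - <<'E'
from h import *
import pickle
d=pickle.load(open('w4.pkl','rb'));A=Rdown(1.8);P=np.array([.5675,-.3174,.2678])
for u,v,z in[(217,138,.155),(242,138,.155),(219,236,.155),(244,235,.155),(217,148,.155),(230,236,.155),(214,187,.14),(212,175,.14),(212,201,.14)]:
    q=onz(d,u,v,z);print((u,v),q.round(4),'tool cm',(A.T@(q-P)*100).round(2))
c=d['img'][125:245,200:255];cv2.imwrite('pics/c4.png',cv2.resize(c,None,fx=5,fy=5,interpolation=cv2.INTER_CUBIC))
E
```

```text
(217, 138) [ 0.5313 -0.3634  0.155 ] tool cm [ 4.57 -3.66 11.28]
(242, 138) [ 0.5261 -0.3412  0.155 ] tool cm [ 4.57 -1.38 11.28]
(219, 236) [ 0.6276 -0.343   0.155 ] tool cm [-5.28 -3.86 11.28]
(244, 235) [ 0.6208 -0.3186  0.155 ] tool cm [-5.16 -1.33 11.28]
(217, 148) [ 0.5403 -0.3617  0.155 ] tool cm [ 3.65 -3.69 11.28]
(230, 236) [ 0.6251 -0.3321  0.155 ] tool cm [-5.27 -2.74 11.28]
(214, 187) [ 0.5828 -0.3585  0.14  ] tool cm [-0.56 -4.36 12.78]
(212, 175) [ 0.571  -0.3628  0.14  ] tool cm [ 0.69 -4.5  12.78]
(212, 201) [ 0.5981 -0.3578  0.14  ] tool cm [-2.06 -4.63 12.78]
```

View pics/c4.png

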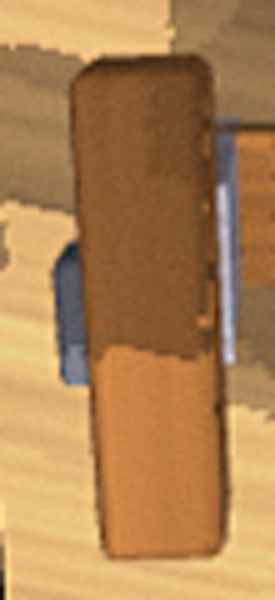

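Emit:
jog_arm(
  rows="-0.3 -2.7 2 0 0 0 -0.6;0 0 4 0 0 0 -0.6;0 0 2 0 0 0 -0.6;0 0 0 0 0 0 -0.6;0 0 0 0 0 0 -0.6",
)

```text
time: 13.4
position: [0.578, -0.3434, 0.191]
tool_rot: [-0.361, 3.119, -0.002]
ft_force: [0.3, -0.6, 1.0]
grip_width: 0.796
grip_force: 0.0
```

```bash
python3 - <<'E'
from h import *
A=Rdown(1.8);q=np.array([.5675,-.3174,.2678])+A@np.array([-.003,-.027,0]);q[2]=.121
print(q);plan(q,1.8)
E
```

```text
[ 0.576556   -0.34301228  0.121     ]
t 13.4 at [ 0.578  -0.3434  0.191 ] psi 1.801
shift cm [0.15 0.08 7.  ] turn [-0.001  0.002  0.001]
```

Emit:
jog_arm(
  rows="0.1 0.1 2 0 0 0 -0.6;0 0 2 0 0 0 -0.6;0 0 2 0 0 0 -0.6;0 0 1 0 0 0 -0.6;0 0 0 0 0 0 -0.6",
)

```text
time: 14.02
position: [0.5755, -0.3422, 0.1182]
tool_rot: [0.361, -3.119, -0.002]
ft_force: [0.6, -0.6, -0.2]
grip_width: 0.801
grip_force: 0.0
```

Emit:
jog_arm(
  rows="0 0 0 0 0 0 0.2;0 0 0 0 0 0 1;0 0 0 0 0 0 1;0 0 0 0 0 0 1;0 0 0 0 0 0 1",
  force=30,
)

```text
time: 14.65
position: [0.5765, -0.3443, 0.1201]
tool_rot: [-0.36, 3.119, -0.005]
ft_force: [3.1, -4.9, -1.5]
grip_width: 0.319
grip_force: 2.6
```

Emit:
jog_arm(
  rows="0 0 0 0 0 0 1;0 0 0 0 0 0 1;0 0 0 0 0 0 1;0 0 0 0 0 0 1",
)

```text
time: 15.15
position: [0.5764, -0.3439, 0.1201]
tool_rot: [-0.36, 3.12, -0.004]
ft_force: [2.6, -5.2, -0.3]
grip_width: 0.3
grip_force: 30.0
```

Emit:
jog_arm(
  rows="0 0 -0.5 0 0 0 1;0 0 -1 0 0 0 1;0 0 -1 0 0 0 1;0 0 -1 0 0 0 1;0 0 0 0 0 0 1",
  force=40,
)

```text
time: 15.78
position: [0.5763, -0.3438, 0.1549]
tool_rot: [-0.36, 3.12, -0.004]
ft_force: [2.2, -6.7, -3.0]
grip_width: 0.295
grip_force: 39.9
```

Emit:
jog_arm(
  rows="0 0 -1 0 0 0 1;0 0 -1 0 0 0 1;0 0 -1 0 0 0 1;0 0 -1 0 0 0 1;0 0 -0.5 0 0 0 1",
)

```text
time: 16.4
position: [0.5762, -0.3438, 0.1986]
tool_rot: [-0.36, 3.121, -0.004]
ft_force: [5.0, -7.1, -7.3]
grip_width: 0.3
grip_force: 39.9
```

Emit:
jog_arm(
  rows="0 0 -1 0 0 0 1;0 0 -1 0 0 0 1;0 0 -1 0 0 0 1;0 0 -0.5 0 0 0 1;0 0 0 0 0 0 1",
)

```text
time: 17.02
position: [0.5762, -0.3437, 0.2332]
tool_rot: [0.36, -3.121, 0.003]
ft_force: [4.0, -6.3, -7.1]
grip_width: 0.298
grip_force: 39.9
```

Emit:
jog_arm(
  rows="0 0 -0.3 0 0 0 1;0 0 -0.2 0 0 0 1;0 0 0 0 0 0 1;0 0 0 0 0 0 1",
)

```text
time: 17.52
position: [0.5762, -0.3437, 0.2378]
tool_rot: [0.36, -3.12, 0.003]
ft_force: [5.8, -5.8, -7.1]
grip_width: 0.299
grip_force: 39.9
```

Emit:
jog_arm(
  rows="0 0 -0.15 0 0 0 1;0 0 0 0 0 0 1;0 0 0 0 0 0 1",
)

```text
time: 17.9
position: [0.5761, -0.3437, 0.2392]
tool_rot: [0.36, -3.12, 0.003]
ft_force: [4.3, -6.4, -8.0]
grip_width: 0.304
grip_force: 39.9
```

Emit:
jog_arm(
  rows="0 0 -0.1 0 0 0 1;0 0 0 0 0 0 1;0 0 0 0 0 0 1",
)

```text
time: 18.27
position: [0.5761, -0.3437, 0.2402]
tool_rot: [0.36, -3.12, 0.003]
ft_force: [5.1, -6.5, -7.6]
grip_width: 0.299
grip_force: 39.9
```

Emit:
jog_arm(
  rows="0 0 -0.1 0 0 0 1;0 0 0 0 0 0 1;0 0 0 0 0 0 1",
)

```text
time: 18.65
position: [0.5761, -0.3437, 0.2403]
tool_rot: [0.36, -3.119, 0.003]
ft_force: [5.4, -7.7, -10.9]
grip_width: 0.296
grip_force: 39.9
```

Emit:
jog_arm(
  rows="0 0 -0.1 0 0 0 1;0 0 0 0 0 0 1;0 0 0 0 0 0 1;0 0 0 0 0 0 1",
)

```text
time: 19.15
position: [0.5761, -0.3436, 0.2404]
tool_rot: [0.36, -3.119, 0.003]
ft_force: [5.8, -8.3, -13.2]
grip_width: 0.296
grip_force: 39.9
```

```bash
python3 - <<'E'
from h import *
a=get('scene')['img'];cv2.imwrite('pics/s5.png',cv2.resize(a[80:290,100:420],None,fx=2.4,fy=2.4,interpolation=cv2.INTER_CUBIC))
E
```

```text
(no output)
```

View pics/s5.png

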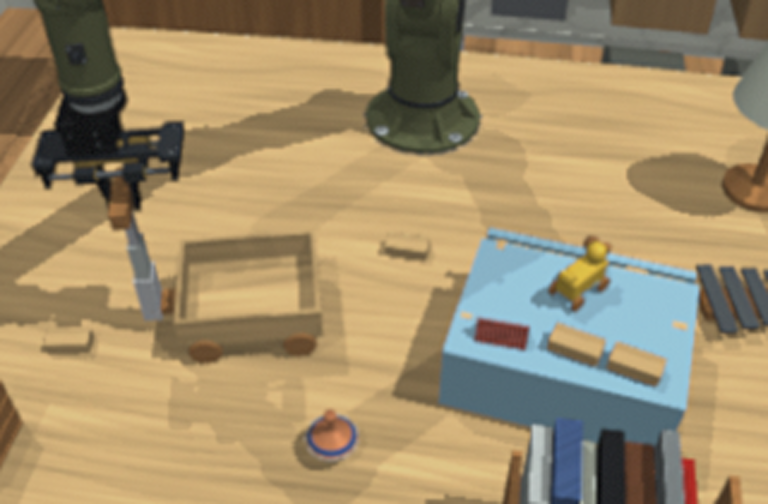

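The duck stands on the shelf front at (582,275), the handle is fully extended and held at (120,205), and the other toys haven't moved. Handing in.

```bash
python3 -c "
from h import *
print(ticket.close_job())"
```

```text
the job is handed in; nothing more can be done
None
```

I handed the job in at about 19 s of the 53 s allowed: the duck is standing on its wheels on the front of the shelf, released, the handle is still held at its second stop, and the other toys look unmoved.

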